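# Fill the rinse cassette and lift it out of its dock

## Task

Pour all six steel balls from the white plastic cup into the open rinse cassette while it sits locked in its dock, then stand the empty cup back upright on the table and let go of it. After that, pinch the cassette's two side catches together, lift the cassette out of the dock with all the balls in it, and finish while still holding it level by the pinched catches, its underside at least 10 cm above the table, touching nothing but the gripper. Do not push the vial, the tape roll or the marker about.

Things in the scene. Friction and masses are not known exactly. Their poses are not given: they have to be found in the camera images.
- cup: plain white plastic cup (beaker) standing on the table with six balls in it; 76 mm high, outer diameter 62 mm at the rim, 55 mm at the foot, wall 3 mm, floor 5 mm, open top, rigid, 40 g; origin at the centre of its underside, z up its axis
- ball1_center (a point): centre of steel ball 1: plain steel ball, 15 mm diameter, 14 g; all six lie on the cup's floor at the start
- ball2_center (a point): centre of steel ball 2: plain steel ball, 15 mm diameter, 14 g; all six lie on the cup's floor at the start
- ball3_center (a point): centre of steel ball 3: plain steel ball, 15 mm diameter, 14 g; all six lie on the cup's floor at the start
- ball4_center (a point): centre of steel ball 4: plain steel ball, 15 mm diameter, 14 g; all six lie on the cup's floor at the start
- ball5_center (a point): centre of steel ball 5: plain steel ball, 15 mm diameter, 14 g; all six lie on the cup's floor at the start
- ball6_center (a point): centre of steel ball 6: plain steel ball, 15 mm diameter, 14 g; all six lie on the cup's floor at the start
- cassette: open grey plastic basket with dark slots, in the dock; 108 mm long (x), 50 wide (y), 64 high, walls 2.5 mm, floor 3 mm (mouth 103 x 45 mm), 0.2 kg; origin at the centre of its underside, 8 mm above the table when seated (rim at 72 mm). A black catch at the middle of each long side locks it in; with both pressed in it comes straight up. Mass varies
- paddle_left (a point): grip point of the +y catch: centre of the outer face of its black ribbed upright paddle, 24 mm wide along the cassette's x, 34 mm from the cassette's centre line, 52 mm above its underside (60 mm above the table when seated). Paddle top 66 mm above the underside; only the part above the dock's ledge (28 to 66 mm) can be gripped
- paddle_right (a point): the same point of the catch on the -y side. Free, the two paddles measure 68 mm over their outer faces; pressed fully in, 57 mm. They slide straight towards each other along the cassette's y
- catch_left (a joint): how far the +y catch is pressed in, m: 0 free (locked), about 0.004 unlocks, 0.0055 is the stop; the spring needs 3 N to start and 7 N at the stop and pushes it out again when let go
- catch_right (a joint): the same for the -y catch
- dock: fixed metal base plate 150 mm long (x) by 108 wide (y), 8 mm thick, on the table under the cassette, axes parallel to the cassette's; at the middle of each long side a bracket 44 mm long, 36 to 49 mm from the centre line, whose ledge holds the catch's nose down; bracket top 34.5 mm above the table. Origin at the centre of its underside
- vial: bystander: small round vial with a screw cap, 34 mm diameter, 36 mm high; origin at the centre of its underside
- tape: bystander: roll of tape lying flat, 98 mm diameter, 19 mm high; origin at the centre of its underside
- marker: bystander: marker pen lying on the table, 130 mm long (its y), 20 mm high; origin under its middle
Mind the look-alikes: they are no part of the job. What is shaped like the cup but blue or red is not meant.

How it is judged:
On the way, in this order (a step that is already met when the one before it is completed fails the run):
1. the cup is held up and tipped over the cassette, which is still in the dock (angle between cup's own z axis and vertical above 1.2 rad and height (world z) of cup above 0.06 m and horizontal distance between cup and cassette below 0.18 m and distance between cassette and dock below 0.012 m), for 0.1 s.
2. all six balls lie in the cassette, still in the dock (x of ball1_center in the frame of cassette between -0.053 and 0.053 m and y of ball1_center in the frame of cassette between -0.024 and 0.024 m and z of ball1_center in the frame of cassette between 0 and 0.064 m and x of ball2_center in the frame of cassette between -0.053 and 0.053 m and y of ball2_center in the frame of cassette between -0.024 and 0.024 m and z of ball2_center in the frame of cassette between 0 and 0.064 m and x of ball3_center in the frame of cassette between -0.053 and 0.053 m and y of ball3_center in the frame of cassette between -0.024 and 0.024 m and z of ball3_center in the frame of cassette between 0 and 0.064 m and x of ball4_center in the frame of cassette between -0.053 and 0.053 m and y of ball4_center in the frame of cassette between -0.024 and 0.024 m and z of ball4_center in the frame of cassette between 0 and 0.064 m and x of ball5_center in the frame of cassette between -0.053 and 0.053 m and y of ball5_center in the frame of cassette between -0.024 and 0.024 m and z of ball5_center in the frame of cassette between 0 and 0.064 m and x of ball6_center in the frame of cassette between -0.053 and 0.053 m and y of ball6_center in the frame of cassette between -0.024 and 0.024 m and z of ball6_center in the frame of cassette between 0 and 0.064 m and distance between cassette and dock below 0.012 m), for 0.2 s.
3. the cup stands upright on the table, let go, the cassette with the balls still in the dock (all of step 2 and height (world z) of cup below 0.008 m and angle between cup's own z axis and vertical below 0.15 rad and contact force between the fingers and cup below 0.1 N), for 0.2 s.
4. both catches are pinched in and the cassette is clear of the dock (value of joint each of catch_left, catch_right above 0.004 m and height (world z) of cassette above 0.045 m and contact force between the fingers and cassette above 2 N), for 0.2 s.
At the end, for the whole second after the job is handed in: Cassette held by both catches (each in over 4 mm, finger force over 2 N), underside over 95 mm above the table, tilt under 0.25 rad, still, touching neither dock nor cup, all six balls inside; cup standing on the table within 0.15 rad of upright, not touched by the fingers (x of ball1_center in the frame of cassette between -0.053 and 0.053 m and y of ball1_center in the frame of cassette between -0.024 and 0.024 m and z of ball1_center in the frame of cassette between 0 and 0.064 m and x of ball2_center in the frame of cassette between -0.053 and 0.053 m and y of ball2_center in the frame of cassette between -0.024 and 0.024 m and z of ball2_center in the frame of cassette between 0 and 0.064 m and x of ball3_center in the frame of cassette between -0.053 and 0.053 m and y of ball3_center in the frame of cassette between -0.024 and 0.024 m and z of ball3_center in the frame of cassette between 0 and 0.064 m and x of ball4_center in the frame of cassette between -0.053 and 0.053 m and y of ball4_center in the frame of cassette between -0.024 and 0.024 m and z of ball4_center in the frame of cassette between 0 and 0.064 m and x of ball5_center in the frame of cassette between -0.053 and 0.053 m and y of ball5_center in the frame of cassette between -0.024 and 0.024 m and z of ball5_center in the frame of cassette between 0 and 0.064 m and x of ball6_center in the frame of cassette between -0.053 and 0.053 m and y of ball6_center in the frame of cassette between -0.024 and 0.024 m and z of ball6_center in the frame of cassette between 0 and 0.064 m and height (world z) of cup below 0.008 m and angle between cup's own z axis and vertical below 0.15 rad and contact force between each of the fingers, cassette and cup below 0.1 N and value of joint each of catch_left, catch_right above 0.004 m and height (world z) of cassette above 0.095 m and angle between cassette's own z axis and vertical below 0.25 rad and contact force between the fingers and cassette above 2 N and contact force between cassette and dock below 0.1 N and linear speed of cassette below 0.03 m/s); the arm keeps its last pose, push and grip.
It fails at once if the vial is pushed more than 30 mm (distance of vial from where it was at the start of the episode above 0.03 m).
It fails at once if the tape is pushed more than 30 mm (distance of tape from where it was at the start of the episode above 0.03 m).
It fails at once if the marker is pushed more than 30 mm (distance of marker from where it was at the start of the episode above 0.03 m).
It also fails if it takes over 61 s, if anything falls off the work surface, if the arm or the gripper's body presses on something with over 40 N, if the wrist force passes 120 N, or if a joint passes its speed limit or range.

## Robot

A 6-joint arm with a two-finger parallel gripper is mounted at the origin on the work surface; the furniture and walls round the work are solid. World frame = base frame: x ahead of the robot, y to its left, z up, the work surface at z = 0. Lengths are in m, angles in rad, forces in N, time in s.
With the tool pointing down it reaches from about 0.325 to 0.9 m from the base axis. Payload 6.1 kg.
Tool frame: the origin (TCP) lies midway between the tips of the shut fingers; the grasp point (between the pads) lies 19 mm behind it; z points along the fingers, y is the line along which they close (so a half turn about z gives the same grasp; the last joint's range is limited). The gripper opens to 85 mm and grips with 20 to 120 N. Pads are 22 mm wide; open, the fingers measure 114 mm over their backs; the gripper's body (76 mm by 85 mm) begins 54 mm behind the grasp point. The pads swing forward as they close: fully open they stand 13 mm farther back than shut.
Start: joints at [-1.475, 0.22, 1.526, -0, 1.395, -0.126], TCP at [0.137, -0.61, 0.231] pointing down, gripper open.
Joint ranges: [-2.98, 2.98], [-0.91, 2.08], [0.09, 2.57], [-1.24, 4.39], [0.2, 2.65], [-2.68, 2.68]. Speed limits (rad/s): [2.57, 2.57, 3.01, 3.14, 3.14, 3.14].

## Interface

Orientations are given as [roll, pitch, yaw] about the fixed x, y, z axes, in that order (R = Rz(yaw) Ry(pitch) Rx(roll)).
In Python, from plant import movep, move_l, set_joints, gripper_to, hold, inverse_kinematics, observe, get_image, get_calibration, Unreachable, job_done gives the robot as it stands. Calls block until the motion is done:
- movep(position, orientation): joint-space move of the TCP to a pose.
- move_l(position, feed=0.15, rotation=None, max_force=None): straight line of the TCP; rotation=None keeps the orientation; feed is the mean speed in m/s. With max_force (N) it stops when the force on the tool has changed by that much, and returns True; else False.
- set_joints(angles): joint-space move.
- gripper_to(opening, f_grip=None): finger opening in m; f_grip is the grip in N (None keeps the last); returns when the fingers have stopped.
- hold(seconds).
- inverse_kinematics(position, orientation): joint angles nearest the present ones, or None.
- observe(): the state.
- get_image(name): name is "scene" or "top"; returns (picture, depth): 420x560x3 uint8, red, green, blue; 420x560 float32, m along the optical axis (not along the pixel's ray), 0 where there is no reading.
- get_calibration(name): a dict with "intrinsics" (3x3 intrinsics, pixels), "world_from_camera" (4x4, takes a point from camera to world coordinates). Camera axes: x right, y down, z forward; pixel columns grow to the right and rows downward; lengths in m; the calibration is good to about 2 mm. A picture is of the moment at which its call begins. get_calibration takes no time and is no camera call.
A pose or a line that the arm cannot do raises Unreachable and nothing moves.
- job_done(): hands the job in; it is judged then, once.
The state is a dict: "time_s": time; "q": joint angles; "joint_velocities": joint speeds; "joint_torque": joint torques, N m; "eef_pos": TCP position; "tcp_rot": TCP orientation; "ft_force": force on the tool from outside, world axes, zero at the start; "torque": the same for the moment, N m; "opening": finger opening in m; "grasp_force": force on a finger pad.
Only numpy, scipy, OpenCV 4.12 (cv2) and the standard library are available. Lean on these libraries where they do the work, as an engineer would, in place of code of your own. Each camera call takes 0.05 s, during which the arm holds its last target. There are 200 camera calls.

## Working session

There is one attempt and no reset: what is moved stays moved. The work goes in short steps, each a Python script; the robot and the scene stay as the last script left them, time stands still between calls to the robot, and variables do not carry over. Pictures are saved under pics/ and viewed, at most 10 in all, crops included, and the job is handed in when it is done.

```bash
ls; mkdir -p pics
cat > h.py <<'E'
import numpy as np, cv2
from plant import *
def snap(n):
    im,d=get_image(n); np.savez(f'/tmp/{n}.npz',im=im,d=d); return im,d
def save(im,f): cv2.imwrite('pics/'+f,im[:,:,::-1])
def pts(n,d):
    c=get_calibration(n);K=np.array(c['intrinsics']);T=np.array(c['world_from_camera'])
    v,u=np.mgrid[:d.shape[0],:d.shape[1]]
    p=np.stack([(u-K[0,2])/K[0,0]*d,(v-K[1,2])/K[1,1]*d,d],-1)
    return p@T[:3,:3].T+T[:3,3]
E
python3 - <<'E'
from h import *
for n in('scene','top'):
    im,d=snap(n); save(im,n+'0.png'); print(n,np.round(get_calibration(n)['world_from_camera'],3).tolist(),np.round(get_calibration(n)['intrinsics'],1).tolist())
print(observe())
E
```

```text
pics
scene [[-0.856, -0.224, 0.466, 0.159], [-0.517, 0.356, -0.778, 0.693], [0.008, -0.907, -0.421, 0.436], [0.0, 0.0, 0.0, 1.0]] [[406.3, 0.0, 283.0], [0.0, 406.3, 202.3], [0.0, 0.0, 1.0]]
top [[0.018, -0.985, 0.173, 0.367], [-1.0, -0.013, 0.028, 0.009], [-0.025, -0.174, -0.984, 1.213], [0.0, 0.0, 0.0, 1.0]] [[518.8, 0.0, 276.9], [0.0, 518.8, 210.6], [0.0, 0.0, 1.0]]
{'time_s': 0.1, 'q': array([-1.47506877e+00,  2.21124938e-01,  1.52753838e+00, -1.17221361e-05,
        1.39470546e+00, -1.26091617e-01]), 'joint_velocities': array([-1.46135092e-03, -1.46840281e-03, -3.27619134e-03, -2.80142206e-03,
       -3.45496741e-05,  1.08075031e-03]), 'joint_torque': array([ 2.72715064e-03, -4.98237884e+01, -3.90549016e+01, -9.18364503e-05,
        5.64195332e-03,  1.60079429e-05]), 'eef_pos': array([ 0.13744613, -0.60912152,  0.23030042]), 'tcp_rot': array([-3.13982919e+00, -2.11914927e-04,  2.21821051e-01]), 'ft_force': array([-0.48766427,  0.46374902,  0.39370461]), 'torque': array([-0.0168096 , -0.01538845,  0.00769271]), 'grasp_force': 0.0, 'opening': 0.08548961582292498}
```

View pics/top0.png

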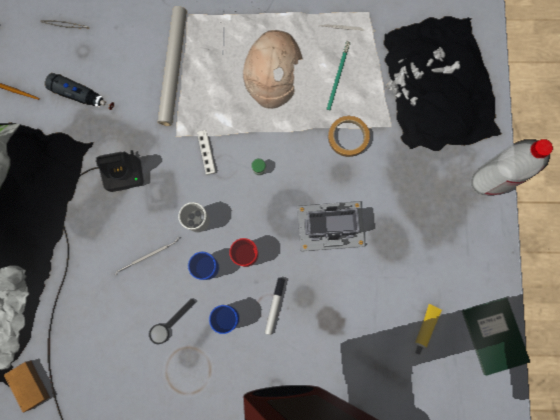

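View pics/scene0.png

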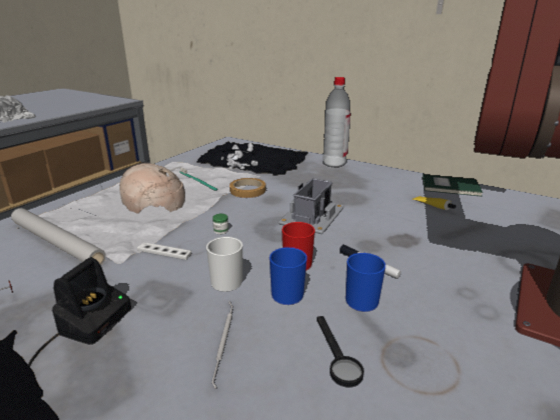

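The scene has four cup-shaped things in the top view: white (192,216), blue (203,265), blue (224,319) and red (243,252). The white one matches the description. The cassette is at (333,225), the vial at (259,166), the tape at (349,136) and the marker at (275,305). Next I'll measure them and crop in close.

Run:
```python
from h import *
z=np.load('/tmp/top.npz');im,d=z['im'],z['d'];P=pts('top',d)
c=np.hstack([cv2.resize(im[185:280,145:265],None,fx=4,fy=4,interpolation=2),cv2.resize(im[185:280,285:385],None,fx=4,fy=4,interpolation=2)])
save(cv2.resize(c,(800,int(c.shape[0]*800/c.shape[1]))),'crop0.png')
def circ(u0,u1,v0,v1,zl,zh,l):
    S=P[v0:v1,u0:u1].reshape(-1,3); S=S[(S[:,2]>zl)&(S[:,2]<zh)]
    (c,r)=cv2.minEnclosingCircle(S[:,:2].astype(np.float32)); print(l,np.round(c,4),round(r,4),len(S),S[:,2].max())
circ(170,216,195,240,.066,.09,'white')
circ(180,222,245,285,.066,.09,'blue1');circ(205,243,300,340,.066,.09,'blue2');circ(228,262,235,270,.066,.09,'red')
circ(245,272,155,178,.025,.06,'vial');circ(325,375,112,160,.012,.04,'tape');circ(258,290,272,340,.008,.04,'marker')
S=P[190:262,290:375].reshape(-1,3)
for zl,zh,l in((.064,.085,'cass'),(.028,.04,'bracket'),(.004,.012,'plate')):
    A=S[(S[:,2]>zl)&(S[:,2]<zh)]; A=A[A[:,0]<1]
    print(l,cv2.minAreaRect((A[:,:2]*1000).astype(np.float32)),len(A),np.median(A[:,2]))
print('table z',np.median(P[340:350,150:165,2]),np.median(P[260:280,300:330,2]))
zs=np.load('/tmp/scene.npz');Q=pts('scene',zs['d'])
for u0,u1,v0,v1,zl,zh,l in((200,250,230,300,.069,.085,'white'),(290,335,175,230,.066,.085,'cass')):
    S=Q[v0:v1,u0:u1].reshape(-1,3);A=S[(S[:,2]>zl)&(S[:,2]<zh)]
    print('scene',l,cv2.minEnclosingCircle(A[:,:2].astype(np.float32)),cv2.minAreaRect((A[:,:2]*1000).astype(np.float32)),len(A))
```

```text
white [0.5545 0.2319] 0.0315 164 0.08220533539289931
blue1 [0.4442 0.205 ] 0.0312 152 0.08287569174260168
blue2 [0.3294 0.1543] 0.0309 142 0.08381241464875955
red [0.4752 0.1149] 0.031 144 0.08021006660072438
vial [0.6821 0.0893] 0.0167 163 0.0426609490165053
tape [ 0.7692 -0.1219] 0.0551 636 0.029210535975684015
marker [0.3609 0.042 ] 0.0674 431 0.02379871371856712
cass ((545.6387939453125, -82.54232788085938), (69.82443237304688, 112.3770751953125), 4.499703884124756) 360 0.07274759630495464
bracket ((544.1797485351562, -84.49101257324219), (109.51937866210938, 99.4984130859375), 58.48687744140625) 279 0.03482509626615893
plate ((546.9761962890625, -87.91395568847656), (168.6621856689453, 199.05235290527344), 0.7873539328575134) 1674 0.008629688657989742
table z 0.00203888805472463 0.0005310871617526525
scene white ((0.5518015623092651, 0.23265337944030762), 0.032060276716947556) ((552.2188720703125, 233.055419921875), (60.20888900756836, 61.50178527832031), 53.02473068237305) 354
scene cass ((0.5103840827941895, -0.0163479782640934), 0.13195490837097168) ((521.8064575195312, -13.095611572265625), (73.60498046875, 260.2664489746094), 17.55263900756836) 440
```

View pics/crop0.png

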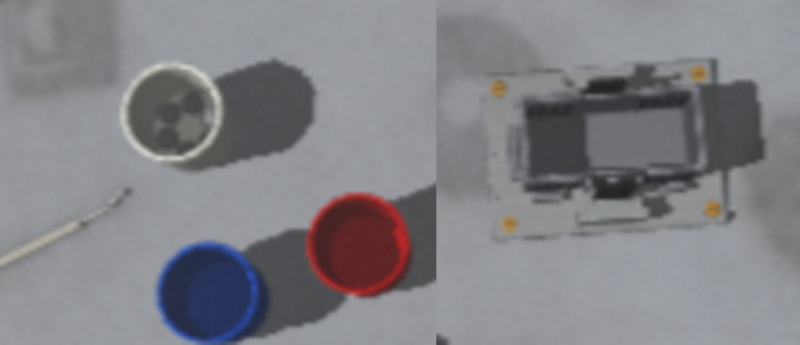

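The crop confirms the white cup, left at about (170,112), with balls inside. The empty red and blue cups stand close by it, and the dock's orange screws are clearly visible. I'll refine the cassette pose from the screws and check IK for an inclined side grasp and a roll-pour.

```bash
cat >> h.py <<'E'
from scipy.spatial.transform import Rotation as Ro
def ray(n,u,v,z):
    c=get_calibration(n);K=np.array(c['intrinsics']);T=np.array(c['world_from_camera'])
    r=T[:3,:3]@np.linalg.solve(K,[u,v,1]); return T[:3,3]+r*(z-T[2,3])/r[2]
def rpy(R): return Ro.from_matrix(R).as_euler('xyz')
def toolR(head,al,flip):   # cup upright: tool heading, dipping al; fingers close horizontally
    z=np.array([np.cos(head)*np.cos(al),np.sin(head)*np.cos(al),-np.sin(al)])
    y=np.array([-np.sin(head),np.cos(head),0])*flip
    return np.column_stack([np.cross(y,z),y,z])
GO=0.013  # TCP is this far past the cup axis along the tool (19 mm pad - pad swing 6)
HG=0.045  # grasp height on the cup
def tcp(cup,R,Q=np.eye(3)): # cup origin pose (cup, Q) -> TCP; R = tool when upright
    return cup+Q@(np.array([0,0,HG])+R[:,2]*GO)
E
python3 - <<'E'
from h import *
im=np.load('/tmp/top.npz')['im'];hsv=cv2.cvtColor(im,cv2.COLOR_RGB2HSV)
m=cv2.inRange(hsv,(12,120,120),(28,255,255));m[:190]=0;m[265:]=0;m[:,:285]=0;m[:,385:]=0
n,_,st,ce=cv2.connectedComponentsWithStats(m)
S=[];
for i in range(1,n): S.append(ray('top',*ce[i],.009)); print(ce[i],st[i,4],np.round(S[-1],4))
S=np.array(S)[:,:2]; print('dock',S.mean(0),cv2.minAreaRect((S*1000).astype(np.float32)))
# scene rim of cup via ellipse-> white at z .076
q0=observe()['q']
cup=np.array([.553,.232,0]);L=np.array([.5455,-.058,.105])
for flip in(1,-1):
  for al in(20,25,30):
    for hd in(-60,-45,-30):
      R=toolR(np.radians(hd),np.radians(al),flip)
      a=[inverse_kinematics(tcp(cup,R)+d,rpy(R)) for d in(-.1*R[:,2],0*R[:,2],np.array([0,0,.1]))]
      if any(x is None for x in a): print(flip,al,hd,'no grasp',[x is not None for x in a]);continue
      print(flip,al,hd,np.round(a[1],2),end=' ')
      for ph in (10,25,40,60):
        ok=''
        for th in (60,90,125):
          Rg=toolR(np.radians(ph),np.radians(al),flip) # heading rotated so phi; then tip about x
          Q=Ro.from_euler('x',th,degrees=True).as_matrix()
          # lip in cup frame: lowest rim point after tipping: (0,-.031,.076)
          c=L-Q@np.array([0,-.031,.076])
          j=inverse_kinematics(tcp(c,Rg,Q),rpy(Q@Rg)); ok+='n' if j is None else 'y'
        print(ph,ok,None if j is None else np.round(j,2),end=' | ')
      print()
E
```

```text
[356.71428571 205.        ] 7 [ 0.5951 -0.1447  0.009 ]
[301.5 209. ] 6 [ 0.5838 -0.015   0.009 ]
[360.5 242. ] 6 [ 0.5077 -0.1527  0.009 ]
[304.5 246. ] 6 [ 0.4964 -0.0228  0.009 ]
dock [ 0.54574843 -0.08379091] ((545.749267578125, -83.83556365966797), (87.74116516113281, 130.5957794189453), 4.990311622619629)
1 20 -60 [ 0.76  0.81  1.58 -1.16  1.47  0.85] 10 nny [-0.71  0.82  2.3   2.24  1.89 -2.58] | 25 yny [-0.53  1.02  2.17  2.53  2.17 -2.66] | 40 yny [-0.34  1.17  2.01  2.88  2.37 -2.64] | 60 yny [-0.18  1.3   1.76  3.32  2.54 -2.54] | 
1 20 -45 no grasp [True, False, False]
1 20 -30 no grasp [False, False, False]
1 25 -60 [ 0.75  0.76  1.61 -1.11  1.41  0.81] 10 nny [-0.75  0.86  2.24  2.13  1.93 -2.59] | 25 nnn None | 40 ynn None | 60 yny [-0.24  1.32  1.74  3.13  2.57 -2.65] | 
1 25 -45 no grasp [True, False, False]
1 25 -30 no grasp [False, False, False]
1 30 -60 [ 0.73  0.71  1.64 -1.06  1.35  0.77] 10 nny [-0.77  0.9   2.18  2.03  1.97 -2.6 ] | 25 nnn None | 40 ynn None | 60 ynn None | 
1 30 -45 [ 0.74  0.59  1.83 -1.24  1.15  0.77] 10 nny [-0.77  0.9   2.18  2.03  1.97 -
[... 541 characters left out ...]
  0.44] | 40 yyy [-0.41  1.19  1.97  2.71  2.39  0.43] | 60 yyy [-0.24  1.32  1.74  3.13  2.57  0.5 ] | 
-1 25 -45 no grasp [True, False, False]
-1 25 -30 no grasp [False, False, False]
-1 30 -60 [ 0.73  0.71  1.64 -1.06  1.35 -2.38] 10 yyy [-0.77  0.9   2.18  2.03  1.97  0.54] | 25 yyy [-0.62  1.07  2.08  2.26  2.2   0.4 ] | 40 yyy [-0.47  1.21  1.93  2.54  2.41  0.36] | 60 yyy [-0.3   1.33  1.71  2.93  2.6   0.38] | 
-1 30 -45 [ 0.74  0.59  1.83 -1.24  1.15 -2.37] 10 yyy [-0.77  0.9   2.18  2.03  1.97  0.54] | 25 yyy [-0.62  1.07  2.08  2.26  2.2   0.4 ] | 40 yyy [-0.47  1.21  1.93  2.54  2.41  0.36] | 60 yyy [-0.3   1.33  1.71  2.93  2.6   0.38] | 
-1 30 -30 no grasp [False, False, False]
```

```bash
cat >> h.py <<'E'
PSI=np.radians(4.8); C=np.array([.5457,-.0835,0]); AX=np.array([-np.sin(PSI),np.cos(PSI),0])
CUP=np.array([.553,.232,0]); AL=np.radians(25)
def pour(th,ph,flip,lip=.025,z=.105,al=AL):
    Z=Ro.from_euler('z',PSI).as_matrix()
    Q=Z@Ro.from_euler('x',th,degrees=True).as_matrix(); Rg=toolR(np.radians(ph),al,flip)
    c=C+AX*lip+[0,0,z]-Q@np.array([0,-.031,.076])
    return tcp(c,Rg,Q),rpy(Q@Rg)
E
python3 - <<'E'
from h import *
f=lambda j: 'none' if j is None else np.round(j,2)
for flip in(1,-1):
  for hd in(90,105,115):
    R=toolR(np.radians(hd),AL,flip); 
    print(flip,hd,[f(inverse_kinematics(tcp(CUP,R)+d,rpy(R))) for d in(-.1*R[:,2],0*R[:,2],np.array([0,0,.15]))])
  for ph in(30,50,70,90):
    print(' ph',ph)
    for th,z in((0,.2),(45,.16),(70,.105),(90,.105),(110,.105),(125,.105)): print('   ',th,f(inverse_kinematics(*pour(th,ph,flip,z=z))))
Rc=None
for yaw in(PSI+np.pi/2,PSI-np.pi/2):
    print([f(inverse_kinematics(C+[0,0,z],[np.pi,0,yaw])) for z in(.038,.2)])
E
```

```text
1 90 [array([-0.4 ,  0.58,  1.8 ,  0.99,  1.51,  2.26]), array([-0.25,  0.65,  1.82,  1.11,  1.38,  2.24]), array([-0.25,  0.35,  1.86,  1.08,  1.5 ,  2.47])]
1 105 [array([-0.32,  0.74,  1.54,  0.86,  1.68,  2.27]), array([-0.2 ,  0.76,  1.62,  0.94,  1.55,  2.24]), array([-0.2 ,  0.49,  1.65,  0.95,  1.68,  2.42])]
1 115 [array([-0.27,  0.84,  1.36,  0.79,  1.8 ,  2.26]), array([-0.16,  0.83,  1.48,  0.85,  1.66,  2.23]), array([-0.16,  0.58,  1.52,  0.88,  1.8 ,  2.39])]
 ph 30
    0 [-0.79 -0.02  2.36  1.35  1.15  2.46]
    45 [-0.86  0.5   2.21  1.54  1.61  2.66]
    70 none
    90 none
    110 none
    125 none
 ph 50
    0 [-0.79  0.2   2.11  1.13  1.4   2.4 ]
    45 [-0.81  0.74  1.96  1.42  1.86  2.5 ]
    70 [-0.75  1.08  1.84  1.61  2.11  2.61]
    90 none
    110 none
    125 [-0.36  1.26  1.86  2.8   2.5  -2.68]
 ph 70
    0 [-0.73  0.4   1.85  0.95  1.62  2.34]
    45 [-0.73  0.91  1.71  1.3   2.08  2.36]
    70 [-0.65  1.23  1.58  1.57  2.34  2.45]
    90 none
    110 none
    125 [-0.21  1.36  1.63  3.24  2.64 -2.58]
 ph 90
    0 [-0.63  0.57  1.6   0.78  1.83  2.27]

[... 1009 characters left out ...]
  1.61  2.11 -0.53]
    90 [-0.65  1.19  1.82  1.9   2.3  -0.3 ]
    110 [-0.5   1.26  1.83  2.34  2.46  0.07]
    125 [-0.36  1.26  1.86  2.8   2.5   0.46]
 ph 70
    0 [-0.73  0.4   1.85  0.95  1.62 -0.8 ]
    45 [-0.73  0.91  1.71  1.3   2.08 -0.78]
    70 [-0.65  1.23  1.58  1.57  2.34 -0.69]
    90 [-0.52  1.33  1.57  1.96  2.54 -0.43]
    110 none
    125 [-0.21  1.36  1.63  3.24  2.64  0.56]
 ph 90
    0 [-0.63  0.57  1.6   0.78  1.83 -0.87]
    45 [-0.63  1.04  1.46  1.19  2.27 -0.94]
    70 [-0.54  1.34  1.33  1.5   2.53 -0.87]
    90 none
    110 none
    125 none
[array([-0.29,  0.27,  1.86,  0.  ,  1.01, -0.38]), array([-0.29,  0.07,  1.75,  0.  ,  1.32, -0.38])]
['none', 'none']
```

```bash
cat >> h.py <<'E'
def pour(th,ph,flip,lip=.025,z=.105,al=AL):  # cup on the -y side, tips towards +y
    Z=Ro.from_euler('z',PSI).as_matrix()
    Q=Z@Ro.from_euler('x',-th,degrees=True).as_matrix(); Rg=toolR(np.radians(ph),al,flip)
    c=C-AX*lip+[0,0,z]-Q@np.array([0,.031,.076])
    return tcp(c,Rg,Q),rpy(Q@Rg)
E
python3 - <<'E'
from h import *
f=lambda j: 'none' if j is None else np.round(j,2)
for flip in(1,-1):
  for ph in(20,40,60,80):
    print(flip,' ph',ph)
    for th,z in((0,.2),(45,.16),(70,.105),(90,.105),(110,.105),(125,.105)): print('   ',th,f(inverse_kinematics(*pour(th,ph,flip,z=z))))
E
```

```text
1  ph 20
    0 [-0.94  0.05  2.29  1.37  1.14  2.46]
    45 [-0.75 -0.21  2.47  1.57  0.61  1.81]
    70 [-0.56 -0.08  2.54  2.52  0.5   0.62]
    90 [-0.4   0.    2.56  3.11  0.68 -0.13]
    110 [-0.26  0.2   2.53  3.36  1.02 -0.56]
    125 [-0.19  0.38  2.49  3.43  1.29 -0.77]
1  ph 40
    0 [-0.95  0.26  2.04  1.14  1.4   2.42]
    45 [-0.76 -0.14  2.26  0.97  0.8   2.2 ]
    70 [-0.54 -0.19  2.4   1.03  0.29  1.96]
    90 none
    110 [-0.11 -0.03  2.46  4.07  0.6  -1.28]
    125 [ 0.01  0.16  2.43  4.04  0.94 -1.3 ]
1  ph 60
    0 [-0.89  0.45  1.78  0.96  1.62  2.36]
    45 [-0.7   0.02  2.01  0.62  1.04  2.37]
    70 [-0.48 -0.1   2.18  0.24  0.6   2.62]
    90 none
    110 none
    125 none
1  ph 80
    0 [-0.8   0.62  1.52  0.79  1.84  2.29]
    45 [-0.61  0.2   1.76  0.38  1.3   2.42]
    70 none
    90 none
    110 [ 0.03  0.14  2.02 -0.98  0.99 -2.61]
    125 [ 0.16  0.29  2.01 -1.23  1.17 -2.36]
-1  ph 20
    0 [-0.94  0.05  2.29  1.37  1.14 -0.68]
    45 [-0.75 -0.21  2.47  1.57  0.61 -1.33]
    70 [-0.56 -0.08  2.54  2.52  0.5  -2.52]
    90 none
    110 [-0.26  0.2   2.53  3.36  1.02  2.59]
    125 [-0.19  0.38  2.49  3.43  1.29  2.37]
-1  ph 40
    0 [-0.95  0.26  2.04  1.14  1.4  -0.73]
    45 [-0.76 -0.14  2.26  0.97  0.8  -0.94]
    70 [-0.54 -0.19  2.4   1.03  0.29 -1.18]
    90 none
    110 [-0.11 -0.03  2.46  4.07  0.6   1.87]
    125 [0.01 0.16 2.43 4.04 0.94 1.84]
-1  ph 60
    0 [-0.89  0.45  1.78  0.96  1.62 -0.78]
    45 [-0.7   0.02  2.01  0.62  1.04 -0.77]
    70 [-0.48 -0.1   2.18  0.24  0.6  -0.52]
    90 [-0.24 -0.13  2.25 -0.6   0.47  0.26]
    110 none
    125 none
-1  ph 80
    0 [-0.8   0.62  1.52  0.79  1.84 -0.85]
    45 [-0.61  0.2   1.76  0.38  1.3  -0.72]
    70 [-0.4   0.08  1.93 -0.01  0.94 -0.41]
    90 [-0.18  0.05  2.   -0.5   0.87  0.06]
    110 [ 0.03  0.14  2.02 -0.98  0.99  0.53]
    125 [ 0.16  0.29  2.01 -1.23  1.17  0.79]
```

```bash
sed -i 's/^PSI=/CUP0=np.array([.5533,.2323,0]);HD=np.radians(105);F=-1\nPSI=/; s/^CUP=/CUP=/; s/CUP=np.array(\[.553,.232,0\])/CUP=CUP0/' h.py
python3 - <<'E'
from h import *
R=toolR(HD,AL,F); g=tcp(CUP,R); p=g-.1*R[:,2]
movep(p+[0,0,.12],rpy(R)); print(observe()['time_s'])
gripper_to(.085,40)
print(move_l(p,.15,max_force=8)); print(move_l(g,.06,max_force=6))
o=observe();print(o['eef_pos']-g,o['ft_force'],o['time_s'])
im,d=snap('scene'); 
t,_=snap('top'); save(np.hstack([cv2.resize(im[180:320,180:380],(400,280)),cv2.resize(t[160:300,140:340],(400,280))]),'g1.png')
E
```

```text
3.15
False
False
[ 0.00027599 -0.00025574  0.00014259] [ 0.95465315 -0.29857458  0.05275369] 6.1333
```

View pics/g1.png

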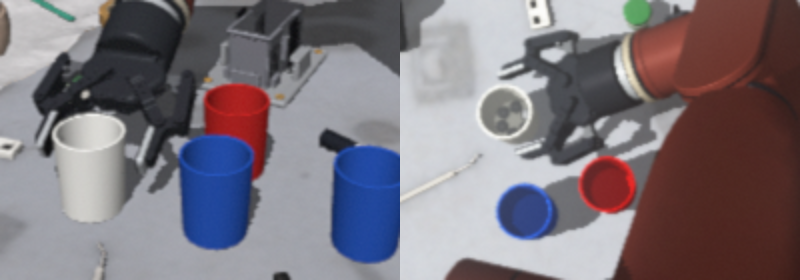

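The picture shows the open fingers straddling the white cup (top-view crop, about (505,110)), but their tips only reach its middle. I got the pad swing sign wrong, so the TCP must go 12 mm farther in. I'll correct that, grip and lift.

```bash
sed -i 's/^GO=0.013/GO=0.025/' h.py
python3 - <<'E'
from h import *
R=toolR(HD,AL,F); g=tcp(CUP,R)
print(move_l(g,.05,max_force=6)); gripper_to(.05,40)
o=observe();print(o['opening'],o['grasp_force'],o['ft_force'])
move_l(g+[0,0,.16],.15)
o=observe();print(o['opening'],o['grasp_force'],o['ft_force'],o['time_s'])
f=lambda j: 'none' if j is None else np.round(j,2)
for th in(0,45,90,100,110,120):print(th,f(inverse_kinematics(*pour(th,78,F,z=.24 if th==0 else .1))))
im,d=snap('scene'); save(cv2.resize(im[100:310,170:450],(560,420)),'g2.png')
E
```

```text
False
0.05987737278791814 42.89804616768379 [-0.19320525 -1.11554235  2.3298426 ]
0.05973828471833889 43.04173702548724 [-0.60179178 -0.49819933 -1.96211424] 8.2
0 [-0.8   0.54  1.56  0.83  1.85 -0.8 ]
45 [-0.61  0.28  1.82  0.42  1.15 -0.77]
90 [-0.19  0.06  2.03 -0.52  0.8   0.09]
100 [-0.09  0.09  2.04 -0.79  0.84  0.35]
110 [ 0.01  0.15  2.05 -1.03  0.93  0.58]
120 [ 0.1   0.24  2.04 -1.21  1.05  0.77]
```

View pics/g2.png

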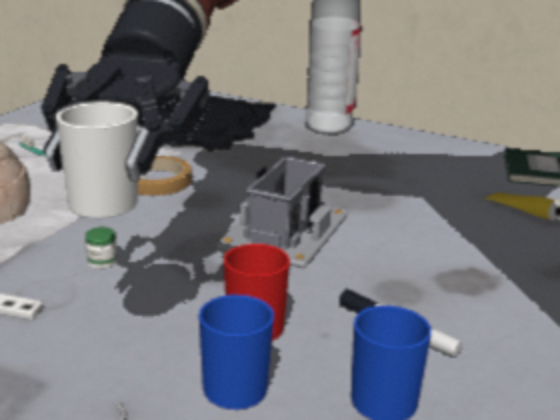

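The cup is held upright at (98,160) and the fingers sit well around it. Next I carry it over and tip it up to 80°.

Run:
```python
from h import *
def go(th,z,feed): p,r=pour(th,78,F,z=z); move_l(p,feed,rotation=r)
go(0,.24,.2); go(40,.16,.1); go(75,.105,.07)
print(observe()['time_s'])
im,d=snap('scene');t,_=snap('top'); save(np.hstack([cv2.resize(im[100:240,230:430],(400,280)),cv2.resize(t[150:290,240:440],(400,280))]),'p1.png')
```

```text
11.9167
```

View pics/p1.png

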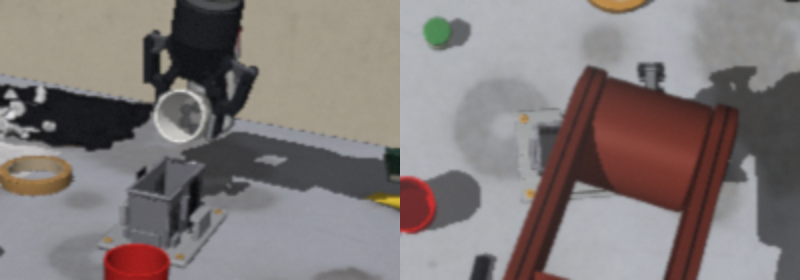

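The tipped cup (left crop, about (182,115)) faces the camera above the cassette's far half. Before pouring I'll verify the lip position from depth.

Run:
```python
from h import *
z=np.load('/tmp/scene.npz');im,P=z['im'],pts('scene',z['d'])
w=(im.min(2)>120)&(im.max(2).astype(int)-im.min(2)<40)
m=np.zeros_like(w);m[135:180,300:345]=1
A=P[w&m];A=A[(A[:,2]>.09)&(A[:,2]<.2)&(A[:,1]<.1)&(A[:,1]>-.3)]
s=(A-C)@AX   # along cassette axis
i=s>np.percentile(s,80); print(len(A),'front rim:',A[i].min(0),A[i].max(0),'axis',s.max())
j=A[:,2]<A[:,2].min()+.006; print('low',A[j].mean(0),s[j].mean(),s[j].max())
print('expected lip',C-AX*.025+[0,0,.105])
```

```text
289 front rim: [ 0.51878029 -0.11906575  0.10484509] [ 0.57773423 -0.10738552  0.14239882] axis -0.02435174553948364
low [ 0.55934908 -0.16215374  0.09763696] -0.07952001738598116 -0.06718875965536845
expected lip [ 0.54779195 -0.10841232  0.105     ]
```

The lip is where I expected it, so I'll pour slowly.

Run:
```python
from h import *
def go(th,z,feed): p,r=pour(th,78,F,z=z); move_l(p,feed,rotation=r)
for th in range(80,121,4): go(th,.102,.03)
hold(.6); print(observe()['time_s'])
im,d=snap('scene'); 
for th,z in((90,.115),(45,.17),(0,.24)): go(th,z,.12)
o=observe();print(o['time_s'],o['opening'],o['ft_force'])
R=toolR(HD,AL,F); g=tcp(CUP,R); move_l(g+[0,0,.16],.2,rotation=rpy(R))
t,_=snap('top'); im2,_=snap('scene'); save(np.hstack([cv2.resize(t[190:260,285:385],(400,280),interpolation=2),cv2.resize(im2[160:240,270:370],(350,280),interpolation=2)]),'p2.png')
print(observe()['time_s'])
```

```text
15.375
18.3417 0.05957239740145313 [-0.56415096 -0.58534433  0.2480421 ]
20.45
```

View pics/p2.png

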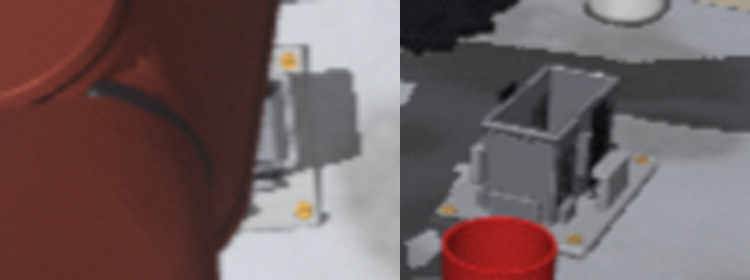

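Run:
```python
from h import *
R=toolR(HD,AL,F); g=tcp(CUP,R)
move_l(g+[0,0,.02],.15); print(move_l(g+[0,0,.0005],.04,max_force=5)); hold(.2)
gripper_to(.085,40); hold(.2)
print(move_l(g-.1*R[:,2],.08,max_force=6)); move_l(g-.1*R[:,2]+[0,0,.14],.2)
set_joints([-1.1,.1,1.6,0,1.44,-.38])
print(observe()['time_s'])
t,d=snap('top'); print(len(t)); save(np.hstack([cv2.resize(t[190:260,285:385],(400,280),interpolation=2),cv2.resize(t[170:270,145:285],(392,280),interpolation=2)]),'p3.png')
P=pts('top',d);S=P[195:240,170:216].reshape(-1,3);S=S[(S[:,2]>.066)&(S[:,2]<.09)]
print(cv2.minEnclosingCircle(S[:,:2].astype(np.float32)))
A=P[190:262,290:375].reshape(-1,3);A=A[(A[:,2]>.064)&(A[:,2]<.085)];print(cv2.minAreaRect((A[:,:2]*1000).astype(np.float32)))
```

```text
True
False
27.4833
420
((0.554020345211029, 0.23268787562847137), 0.03133001923561096)
((545.4764404296875, -82.5784912109375), (69.71310424804688, 112.36712646484375), 4.637991428375244)
```

View pics/p3.png

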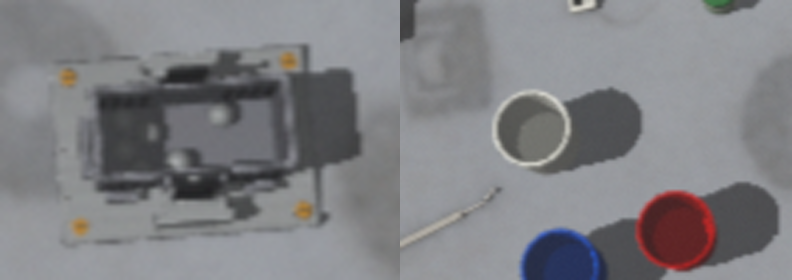

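Run:
```python
from h import *
z=np.load('/tmp/top.npz');t,P=z['im'],pts('top',z['d'])
g=(255*(t/255.)**.45).astype(np.uint8)
a=cv2.resize(g[205:245,300:365],(650,400),interpolation=2); save(a,'p4.png')
```

```text
(no output)
```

View pics/p4.png

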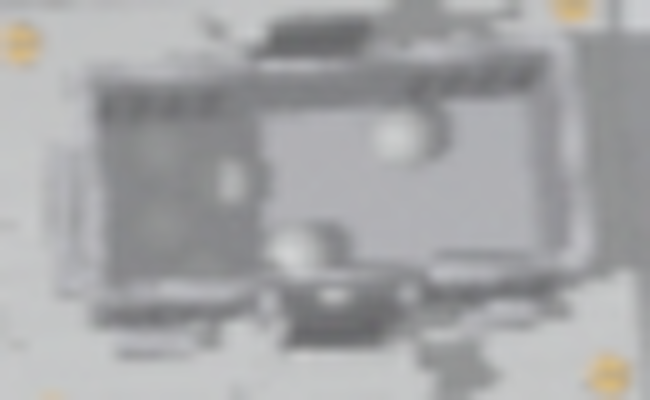

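The cup is back on its foot and empty. The cassette shows three bright balls at (395,135), (300,245) and (232,180), plus faint ones in the shadow near (160,140) and (160,220). A diff against the first picture will show whether any ball lies outside.

Run:
```python
from h import *
a=cv2.imread('pics/top0.png')[:,:,::-1].astype(int);b=np.load('/tmp/top.npz')['im'].astype(int)
m=(np.abs(a-b).max(2)>18).astype(np.uint8)
n,_,s,c=cv2.connectedComponentsWithStats(m)
for i in range(1,n):
    if s[i,4]>3: print(s[i].tolist())
x=np.abs(a-b).max(2)[205:245,305:335]; 
for r in x[::1]: print(' '.join('%2d'%k for k in r))
```

```text
[185, 204, 4, 2, 4]
[204, 209, 2, 4, 6]
[180, 210, 2, 4, 5]
[187, 210, 18, 18, 151]
[341, 215, 5, 7, 23]
[338, 217, 3, 4, 9]
[322, 221, 3, 4, 11]
[326, 221, 1, 4, 4]
[326, 227, 10, 5, 29]
[370, 288, 136, 47, 980]
[509, 294, 16, 24, 264]
[365, 334, 3, 2, 4]
[259, 338, 120, 82, 3900]
[388, 341, 172, 79, 5427]
[203, 389, 62, 31, 889]
 1  2  1  3  1  1  3  0  2  1  1  0  0  1  1  2  1  2  1  2  1  1  1  3  3  1  0  2  2  1
 2  1  1  1  1  1  2  1  1  3  2  4  1  1  1  2  2  0  2  2  2  1  1  2  1  1  0  0  2  2
 1  1  1  1  1  1  1  2  2  2  1  2  1  1  0  1  1  0  1  1  1  2  4  2  1  1  1  2  1  1
 3  1  1  1  1  1  1  1  1  2  3  2  3  2  1  1  2  1  3  1  0  2  1  2  2  3  1  2  1  2
 1  1  1  1  1  1  1  2  2  2  0  1  1  1  1  0  2  0  1  1  1  3  1  1  1  1  1  2  1  1
 2  1  1  1  2  1  2  2  1  1  3  2  1  2  2  1  2  1  1  1  1  2  1  1  2  2  1  3  1  1
 1  1  1  2  1  1  1  2  1  1  1  1  3  1  1  2  1  1  1  1  1  1  3  1  0  1  0  1  0  1
 1  1  1  2  0  1  3  1  2  1  1  1  0  1  2  0  1  1  1  1  2  1  1  3  2  1  1  1  0  3
 1  2  0  1  1  3  1  2  2  1  2  3  1  3  2  2
[... 2132 characters left out ...]
1  1  1  1  2  1  2  2  1  2  2  3  2  3  1  1  1  0  1  2  3  2  1  1
 1  2  1  1  1  1  1  0  1  1  2  1  3  2  1  2  2  0  1  1  1  1  1  0  0  1  1  3  3  3
 2  1  1  1  1  1  1  1  0  2  1  0  1  1  1  2  0  1  1  1  1  1  1  1  1  1  2  2  1  3
 1  1  1  1  1  1  1  1  1  1  2  1  0  1  1  1  1  3  2  1  1  2  0  1  1  2  1  2  3  1
 1  1  1  2  1  2  0  1  1  1  2  2  1  2  1  1  1  1  1  2  2  2  1  2  1  1  1  1  2  2
 1  2  1  1  0  1  1  1  0  1  2  0  1  1  1  1  1  1  0  1  0  1  1  2  1  3  1  1  1  2
 1  2  1  1  1  2  1  1  1  0  1  1  2  1  2  1  2  1  2  1  1  1  1  1  1  1  1  2  2  1
 1  1  0  2  1  1  2  0  1  2  4  1  1  1  1  1  2  1  2  2  2  1  1  2  1  3  1  2  2  1
```

The diff shows six balls in the cassette, at (315,219), (315,227), (323,223), (320,231), (328,230) and (342,218), and nothing outside it. On to the cassette.

Run:
```python
from h import *
c=np.array([.5456,-.0832,0]); r=[np.pi,0,PSI+np.pi/2]
gripper_to(.085,60)
movep(c+[0,0,.16],r); print(move_l(c+[0,0,.037],.1,max_force=8))
gripper_to(.05,60); hold(.3)
o=observe();print(o['opening'],o['grasp_force'],o['ft_force'],o['time_s'])
if .052<o['opening']<.0605:
    print(move_l(c+[0,0,.06],.05,max_force=25)); move_l(c+[0,0,.155],.06)
    hold(.3)
o=observe();print(o['opening'],o['grasp_force'],o['ft_force'],o['eef_pos'],o['time_s'])
im,d=snap('scene'); save(cv2.resize(im[80:290,200:480],(560,420)),'l1.png')
```

```text
False
0.051113567458034644 60.62897086143494 [-13.40946541   1.90982641  23.31956685] 31.5583
0.051113567458034644 60.62897086143494 [-13.40946541   1.90982641  23.31956685] [ 0.54516073 -0.08352356  0.03986985] 31.5583
```

View pics/l1.png

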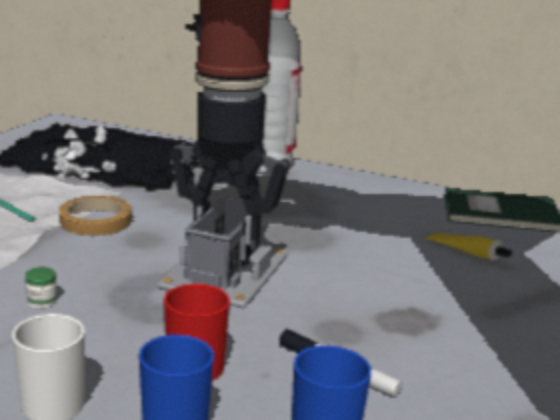

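The gripper has closed on the paddles with the cassette still seated. The reading is 51 mm, and the pads' forward swing pressed down on the paddles, giving 23 N up on the tool. I'll relieve that and lift in small steps, watching the force.

Run:
```python
from h import *
c=np.array([.5456,-.0832,0])
for z in(.040,.043,.046):
    move_l([.5452,-.0832,z],.03); hold(.15)
    o=observe();print(z,o['opening'],o['grasp_force'],np.round(o['ft_force'],1),np.round(o['eef_pos'],4),o['time_s'])
    if o['ft_force'][2]<-15: break
im,d=snap('scene');P=pts('scene',d);Q=P.reshape(-1,3)
s=(Q-c)@AX; w=(Q-c)@np.array([np.cos(PSI),np.sin(PSI),0])
k=(abs(abs(s)-.0528)<.004)&(abs(w)<.022)&(Q[:,2]>.05)&(Q[:,2]<.1); print('rim top z',np.percentile(Q[k,2],[50,90,97]),k.sum())
```

```text
0.04 0.05155112236685742 59.13347661495209 [-4.5  0.3  6.8] [ 0.545  -0.0832  0.0402] 32.0083
0.043 0.05104081582089645 56.47198498249054 [-1.8 -0.1 -3.2] [ 0.5449 -0.083   0.0425] 32.4083
0.046 0.051057267372403216 56.650182008743286 [-2.4  0.3 -2.4] [ 0.545  -0.0832  0.0459] 32.8083
rim top z [0.06427785 0.07516906 0.07827901] 276
```

The force reads about −2.8 N, which is the weight of the cassette and balls, so it is unlocked and rising. I'll continue the lift.

Run:
```python
from h import *
c=np.array([.5456,-.0832,0])
move_l([.5452,-.0832,.165],.07); hold(.5)
o=observe();print(o['opening'],o['grasp_force'],np.round(o['ft_force'],1),np.round(o['torque'],2),np.round(o['eef_pos'],4),np.abs(o['joint_velocities']).max(),o['time_s'])
im,d=snap('scene');P=pts('scene',d);Q=P.reshape(-1,3)
s=(Q-c)@AX; w=(Q-c)@np.array([np.cos(PSI),np.sin(PSI),0])
k=(abs(s-.054)<.005)&(abs(w)<.024)&(Q[:,2]>.06)&(Q[:,2]<.25); print('+y end wall z range',np.percentile(Q[k,2],[1,5,50,95,99]),k.sum())
k=(abs(s)<.06)&(abs(w)<.03)&(Q[:,2]>.02)&(Q[:,2]<.25)
for a in np.arange(-.06,.06,.02):
    m=k&(s>a)&(s<a+.02); print(round(a,2),m.sum(),np.percentile(Q[m,2],[2,98]) if m.any() else '')
# anything ball-like left on dock
k=(abs(s)<.09)&(abs(w)<.06)&(Q[:,2]>.012)&(Q[:,2]<.03); print('low pts on dock',k.sum())
t,dt=snap('top');A=pts('top',dt)[195:240,170:216].reshape(-1,3);A=A[(A[:,2]>.066)&(A[:,2]<.09)];print(cv2.minEnclosingCircle(A[:,:2].astype(np.float32)),np.median(A[:,2]))
```

```text
0.05077955612605294 56.499541997909546 [-0.9  0.5 -3.3] [-0.04 -0.02 -0.04] [ 0.5452 -0.0832  0.165 ] 0.0016067480704109907 35.2083
+y end wall z range [0.13479614 0.13789436 0.16708077 0.19583201 0.19765323] 604
-0.06 223 [0.02103076 0.19805538]
-0.04 69 [0.02052788 0.19817821]
-0.02 122 [0.13663772 0.24726634]
0.0 366 [0.14009314 0.24930095]
0.02 119 [0.02117743 0.19862071]
0.04 742 [0.02588263 0.1975465 ]
low pts on dock 379
((0.5536710619926453, 0.23239542543888092), 0.03120141662657261) 0.07516175469063646
```

The cassette is level, with both rim ends at 0.197 m and its underside at about 0.133 m. The cup is standing and the force reading is steady, so I'm handing in.

```bash
python3 -c "
from plant import *
print(job_done())"
```

```text
the job is handed in; nothing more can be done
None
```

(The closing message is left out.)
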